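Snap the bauble post into its quick-lock socket

TASK

Take the black-handled steel post out of the wooden parking block, put its shank into the hole of the blue quick-lock socket on the bench, and press it down until the hidden catches click over its foot so that it stays down, locked and upright, when you let go. How deep the click comes is different every time, so feel for it and stop pressing once it has clicked: do not press hard against the bottom, and leave the jar, the tin and the plaster mould half where they are.

Things in the scene. Friction and masses are not known exactly. Their poses are not given: they have to be found in the camera images.
- post_grip (a point): Middle of the handle of the loose round post (about 0.12 kg), upright in the wooden block at the start. Handle: black cylinder 28 mm wide, 40 mm tall (20 mm above and below this point), flat on top. Below it a steel shank 16 mm wide reaches to the foot, 68 mm below this point. z axis: up along the post.
- post_foot (a point): Centre of the flat underside of the post's foot, 68 mm below post_grip on the post's axis. The foot is 16 mm wide, 3.5 mm high, with a 2.5 mm chamfer below; a groove 11 mm high lies above it, in which the catches lock. z axis up along the post.
- park_block: Wooden parking block, 70 x 70 x 40 mm, fixed; origin at the centre of its underside on the bench. A hole 20 mm in diameter and 25 mm deep goes down from the centre of its top; the post stands loose in it, so it must be lifted 25 mm to come free.
- socket_mouth (a point): Centre of the round hole's mouth in the top of the blue socket, 50 mm above the bench; z up. The hole is 17.5 mm wide, chamfered. Two hidden sprung catches in it snap over the post's foot when that is 21 to 37 mm below the mouth: set differently each time, reported by nothing. 1.5 mm beyond the click is a hard stop.
- socket: Blue quick-lock socket block, fixed, 70 x 70 x 50 mm, with bolted flanges (112 mm over all along its x axis); origin at the centre of its underside on the bench. Push needed: climbs to a peak of about 7 to 13 N in all, then drops by several N as they give way; 2 mm further they have closed over the foot. More than 30 N between post and socket damages it.
- socket_ejector (a joint): Brass spring ejector in the hole, m: 0 with its top 9 mm below the mouth, grows as the foot pushes it down (foot depth minus 9 mm). Its spring pushes up with 3 N at first, 6 N deep down: it bears an unlocked post and slowly lifts it back up, and holds a locked one up against the catches.
- salt_jar: Bystander: amber jar with black screw lid, 58 mm wide, 70 mm tall, loose; origin at the centre of its underside. Leave it alone.
- cap_tin: Bystander: open metal tin of ornament caps, 70 mm wide, 32 mm tall, loose; origin at the centre of its underside. Leave it alone.
- mould_half: Bystander: white plaster mould half, 76 x 87 x 25 mm, loose; origin at the centre of its underside. Leave it alone.
Not all that is in view belongs to the job. There is more than one size of the part that bears post_grip; the job needs the smaller.

How it is judged:
By the outcome, as a careful person would: the job done as asked, in the order asked, and still so for the second after the job is handed in, with the robot touching nothing.
It also fails if it takes over 67 s, if anything falls off the work surface, if the arm or the gripper's body presses on something with over 40 N, if the wrist force passes 120 N, or if a joint passes its speed limit or range.

ROBOT

A 6-joint arm with a two-finger parallel gripper is mounted at the origin on a cart in front of the work surface, level with it; the furniture and walls round the work are solid. World frame = base frame: x ahead of the robot, y to its left, z up, the work surface at z = 0. Lengths are in mm, angles in degrees, forces in N, time in s.
With the tool pointing down it reaches from about 250 to 725 mm from the base axis. Payload 9.7 kg.
Tool frame: the origin (TCP) lies at the very end of the fingers, on their centre line; the grasp point (between the pads) lies grasp_offset behind it (grasp_offset is the distance from the TCP to the grasp point, in mm); z points along the fingers, y is the line along which they close (so a half turn about z gives the same grasp; the last joint's range is limited). The gripper opens to 85 mm and grips with 20 to 120 N. Pads are 22 mm wide; open, the fingers measure 114 mm over their backs; the gripper's body (76 mm by 85 mm) begins 54 mm behind the grasp point. The pads swing forward as they close: fully open they stand 13 mm farther back than shut.
Start: joints at [-70.989, 4.979, 10.078, 95.1, 0, 90], TCP at [179.157, -520, 206.084] pointing down, gripper open.
Joint ranges: [-179.16, 179.16], [-48.56, 103.87], [-65.8, 70.77], [-126.05, 130.52], [-82.76, 87.17], [-180, 180]. Speed limits (degrees/s): [127.2, 127.2, 147.25, 180, 180, 180].

INTERFACE

Orientations are given as a 3x3 rotation matrix whose columns are the frame's x, y, z axes.
In Python, from rig import * gives the robot as it stands.
- The arm moves only by the tool apply_moves, never from a script. Its argument "plan" is a list of rows, each a list of 5 numbers: the shift along the tool's x, y, z in m, then the turn about the tool's z in degrees, then the opening, from 0 (shut) to 1 (fully open). A call has 1 to 12 rows; each row is the pose to reach, as a shift and turn from the pose commanded when the call began, along the tool's axes at that moment; what a row does not reach only later rows make up. A row lasts 1/12 s, in which the tool goes at most 41.7 mm and 7.16 degrees, less where a joint would pass 70% of its speed; a pose out of reach is approached as far as the arm can. A call with a gripper value outside its range is refused whole. The fingers move at their own pace and stop on an object; the grip force is fixed at half the most. Time passes only in rows, so rows that repeat a pose let the fingers close. It gives the time, the measured TCP pose, the force, the opening and the grip force at its end, in the units of the state.
- observe(): the state, without advancing time (a new reading comes with each control period).
- snapshot(name): name is "scene" or "top" or "wrist"; returns a dict with "img" (480x640x3 uint8, red, green, blue), "depth" (480x640 float32, mm along the optical axis (not along the pixel's ray), 0 where there is no reading), "vfov" (degrees; the focal length in pixels is half the picture's height over the tangent of half this angle, whatever the lens; pixels are square), "cx", "cy" (the principal point, pixels), "k1" (the pictures are not rectified: a ray, as slopes to the right and down, at radius r is drawn at 1 + k1 r^2 times it, then the intrinsics apply), "position" and "attitude" of the camera in the world. Camera axes: x right, y down, z forward; pixel columns grow to the right and rows downward; lengths in mm; the calibration is good to about 2 mm. A picture is of the moment at which its call begins.
- sign_off(): hands the job in; it is judged then, once.
The state is a dict: "t": time; "qpos": joint angles; "joint_velocities": joint speeds; "tau": joint torques, N m; "ee_pos": TCP position; "eef_rot": TCP orientation; "ft_force": force on the tool from outside, world axes, zero at the start; "torque": the same for the moment, N m; "opening": opening from 0.0 (shut) to 1.0 (fully open); "grasp_force": force on a finger pad.
Only numpy, scipy, OpenCV 4.12 (cv2) and the standard library are available. Lean on these libraries where they do the work, as an engineer would, in place of code of your own. Each camera call takes 0.05 s, during which the arm holds its last target. There are 200 camera calls.

## Working session

There is one attempt and no reset: what is moved stays moved. The work goes in short steps, Python scripts to look and compute and a tool call to move; the robot and the scene stay as the last step left them, time stands still between calls to the robot, and variables do not carry over. Pictures are saved under pics/ and viewed, at most 13 in all, crops included, and the job is handed in when it is done.

Besides the shell and the picture viewer there is one more tool, called after "Request:" by a JSON object that holds its "method" and its "body", one argument or row to a line. apply_moves: Moves the arm, as the interface text tells. Its arguments: {"type":"object","properties":{"plan":{"type":"array","items":{"type":"array","items":{"type":"number"}}}},"required":["plan"]}

```bash
mkdir -p pics; ls
cat > h.py <<'E'
from rig import *
import numpy as np, cv2
def save(s,n): cv2.imwrite(f'pics/{n}.png',s['img'][:,:,::-1])
def ray(s,u,v):
    f=240/np.tan(np.radians(s['vfov'])/2)
    d=np.array([(u-s['cx'])/f,(v-s['cy'])/f]); x=d.copy()
    for _ in range(20): x=d/(1+s['k1']*(x@x))
    return np.array(s['position']),np.array(s['attitude']).reshape(3,3)@np.array([x[0],x[1],1.])
def onz(s,u,v,z):
    p,d=ray(s,u,v); return p+d*(z-p[2])/d[2]
def ond(s,u,v):
    p,d=ray(s,u,v); return p+d*s['depth'][int(v),int(u)]
E
python3 - <<'E'
from h import *
o=observe(); print(o)
for n in('top','scene'):
    s=snapshot(n); save(s,n); print(n,s['vfov'],s['cx'],s['cy'],s['k1'],s['position'],s['attitude'])
    np.savez(n+'.npz',**s)
E
```

```text
pics
{'t': 0.0, 'qpos': array([-7.09909790e+01,  5.00922676e+00,  1.00355881e+01,  9.51026770e+01,
        4.13567257e-04,  9.00007850e+01]), 'joint_velocities': array([ 0.09283228, -0.0056563 , -0.1043445 ,  0.06370754,  0.07238153,
       -0.0027349 ]), 'tau': array([-6.72774986e-04, -5.20387101e+01,  4.64805830e+01,  1.63241528e-02,
       -4.38924280e-05,  2.23547005e-06]), 'ee_pos': array([ 179.05469926, -519.73988266,  205.41125354]), 'eef_rot': array([[ 9.45471770e-01,  3.25703775e-01, -4.27017344e-04],
       [ 3.25704055e-01, -9.45470929e-01,  1.26167509e-03],
       [ 7.19985402e-06, -1.33195946e-03, -9.99999113e-01]]), 'ft_force': array([-1.19163787, -0.05746228,  0.39146257]), 'torque': array([-0.01508749,  0.01810615, -0.04042881]), 'grasp_force': 0.0, 'opening': 0.9984134842549185}
top 54.97280630853591 317.10910557432993 243.45429078535025 -0.0049325344204676205 [494.01176175  -4.98484609 988.76217405] [[-0.02212352 -0.99092695  0.13256823]
 [-0.99975208  0.02159457 -0.00542662]
 [ 0.00251463 -0.13265542 -0.99115903]]
scene 51.865093274132185 311.1764215824764 240.7776672982363 0.0345492167622614 [  87.76304268 -399.01149597  604.58642995] [[ 0.55937519 -0.51826286  0.64691808]
 [-0.82891402 -0.34882377  0.43729112]
 [-0.00097134 -0.78084927 -0.62471872]]
```

View pics/top.png

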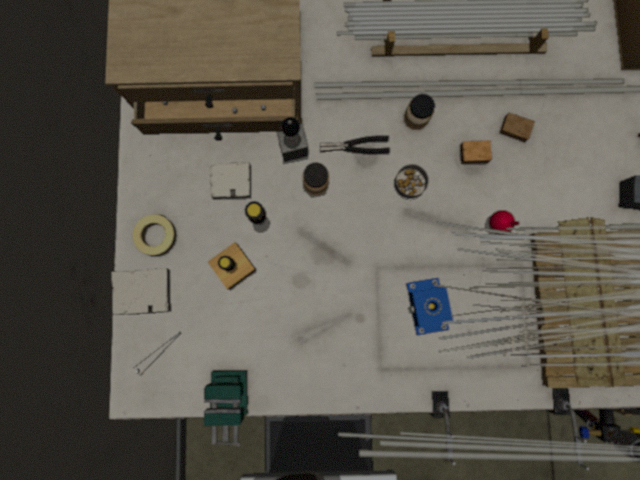

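View pics/scene.png

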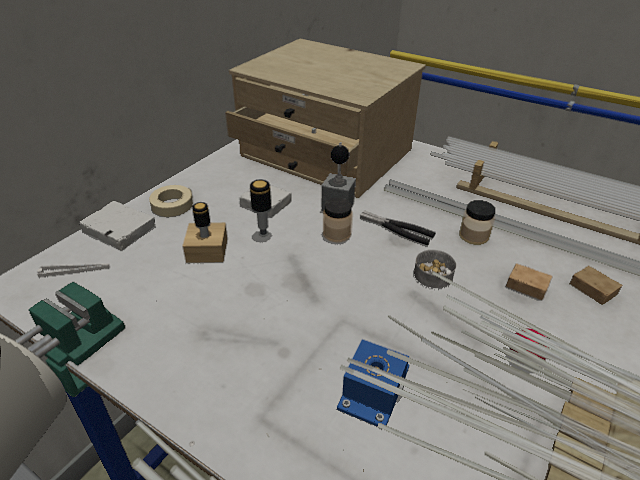

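The top view shows the post in the wooden block at (228,264) and a larger loose post at (256,212). The socket is at (432,306), with thin rods close by on its right. In the scene view these are at (202,215), (262,205) and (375,375). The handle candidates are those two posts plus a ball-knobbed tool at (290,127); I choose the one in the wooden block.

Run:
```python
from h import *
T=dict(np.load('top.npz'));S=dict(np.load('scene.npz'))
def comp(s,mask,x0,y0,x1,y1):
    m=np.zeros_like(mask);m[y0:y1,x0:x1]=mask[y0:y1,x0:x1]
    n,l,st,c=cv2.connectedComponentsWithStats(m); 
    if n<2: return None
    i=1+np.argmax(st[1:,4]); return c[i],st[i],l==i
hsv=cv2.cvtColor(T['img'],cv2.COLOR_RGB2HSV)
# yellow handle top
y=cv2.inRange(hsv,(22,120,80),(35,255,255))
for b in((215,250,240,275),(245,198,270,225)):
    r=comp(T,y,*b); 
    if r: print('handle top',r[0],r[1],onz(T,*r[0],103),ond(T,*r[0]))
w=cv2.inRange(hsv,(8,60,60),(22,255,255)); r=comp(T,w,200,235,262,295); print('block',r[0],r[1])
ct=cv2.findContours(r[2].astype(np.uint8),0,2)[0]; rr=cv2.minAreaRect(max(ct,key=len)); print(rr, onz(T,*rr[0],40), [onz(T,*p,40).round(1) for p in cv2.boxPoints(rr)])
bl=cv2.inRange(hsv,(100,120,50),(125,255,255)); r=comp(T,bl,395,265,470,345);print('sock',r[0],r[1])
p=np.array([ond(T,u,v) for v in range(265,345) for u in range(395,475)]).reshape(80,80,3)
z=p[:,:,2]; 
m=(z>44)&(z<56)&(bl[265:345,395:475]>0); q=p[m]; print('top pts',m.sum(),q.mean(0)); 
rr=cv2.minAreaRect(q[:,:2].astype(np.float32)); print('sock top rect',rr)
print(z[::4,::4].round().astype(int))
def crop(s,x0,y0,x1,y1,k): return cv2.resize(s['img'][y0:y1,x0:x1,::-1],None,fx=k,fy=k,interpolation=cv2.INTER_CUBIC)
a=crop(T,205,195,275,295,5); b=crop(T,395,260,495,360,5)
c=crop(S,170,165,290,275,3); c=cv2.copyMakeBorder(c,0,max(0,500-c.shape[0]),0,0,0)
img=np.hstack([a,b]); cv2.imwrite('pics/c1.png',img[:, :800]); 
cv2.imwrite('pics/c2.png',np.hstack([crop(S,175,165,295,275,3),crop(S,330,325,450,435,3)]))
```

```text
handle top [224.5   262.125] [220 258  10  10  80] [580.09354966 169.31408036 103.        ] [580.15188008 169.43218813 102.39979322]
handle top [253.39855072 209.78985507] [247 204  14  13 138] [681.6135665  113.27894749 103.        ] [678.46523467 111.29424555 117.86485299]
block [231.52883675 265.45259042] [ 208  242   48   47 1023]
((231.086181640625, 265.4654846191406), (35.35462188720703, 35.264549255371094), 54.1623420715332) [579.00794968 168.10956513  40.        ] [array([588.4, 219. ,  40. ]), array([630.2, 160.1,  40. ]), array([569.6, 117.4,  40. ]), array([528.6, 176.1,  40. ])]
sock [429.47394718 305.56887937] [ 407  279   45   56 1401]
top pts 989 [ 486.88726279 -238.20510272   49.80833877]
sock top rect ((487.0693054199219, -239.44818115234375), (69.99897766113281, 68.37454986572266), 8.057395935058594)
[[  0  -1  -2   1   0  -1  -6  -4   1  -1   1  -3  -2  -2   1  -2   0  -2
    0  -2]
 [ -1  -1  -2  -2   0  -5  -1   1   0   2  -3  -1  -2   0  -1  -1   1   0
    0   2]
 [  1  -2  -2   1   4   0 989  -2  -1  -2   1   1  -1   3   1  -1  -2   3
   -4  -1]
 [ -1   2  -1  
[... 730 characters left out ...]
  -1   0
   -1  -4]
 [ -1   0  -2   1   0  36  50  51  49  49  51  50  48  47  49   0   0  -1
  114 113]
 [  1  -2  -1   3  -3  26  49  49  46  49  47  50  50  52  49  -2  -3   0
    0  -4]
 [ -1   0   0   0  -4  20  49  52  51  50  50  50  49  83  84  82  85  86
   84  85]
 [ -1  -1  -1  -2  -1  10  49  53   9   5  10   7  12   9  -2   1   0   0
    3   1]
 [ -1  -4  -1   1  -1   4  10  10   7   8   8   9   9  11   1   3  -1   1
   -1  -1]
 [ -3  -2  -3   0   2  -2  10   8   4  -3  -2   1   2  -1   2   0   0 102
  101 102]
 [ -2   0  -1  -2  -1   0   1  -5  -3   0   0 104 101 103 102 101   1  -2
   -2   0]
 [  0  -2   0   1   1   1  -1   1  -1  -2   0   0  -1   1  -2  -4   1  -2
    0  -1]]
```

View pics/c2.png

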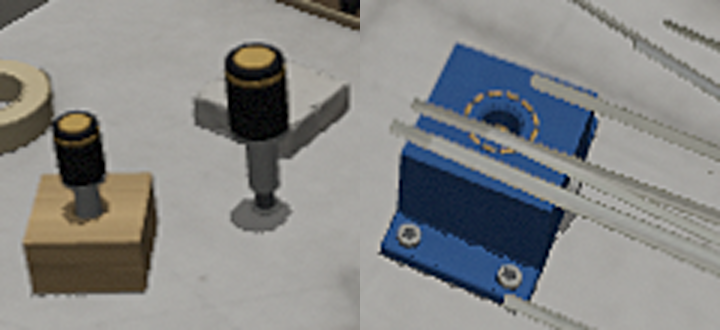

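View pics/c1.png

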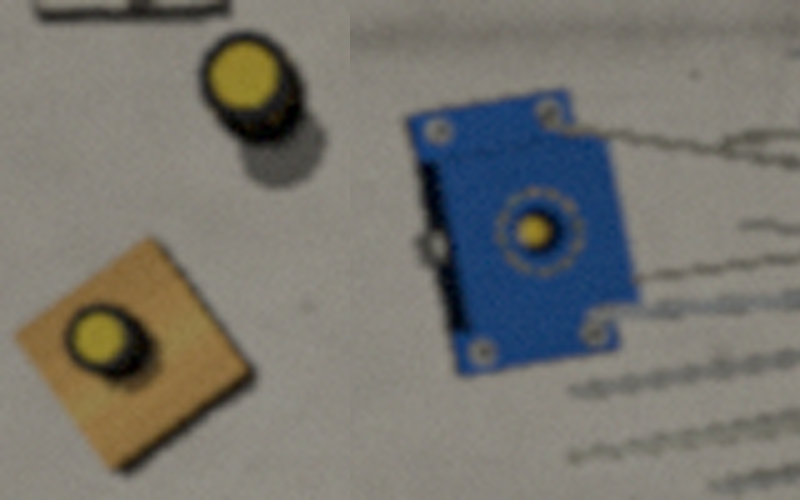

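The crops confirm it: the smaller black handle stands in the wooden block, and the bigger one stands free. The socket's hole is at about top (432,306), and rod tips reach in from the -y side about 85–115 mm up. Next I'll map the rods near the socket and refine the hole position.

Run:
```python
from h import *
import rig; print([n for n in dir(rig) if not n.startswith('_')]); print(getattr(rig,'grasp_offset',None))
T=dict(np.load('top.npz'));S=dict(np.load('scene.npz'))
hsv=cv2.cvtColor(T['img'],cv2.COLOR_RGB2HSV)
# orange dashed ring (top plane)/dark hole
for s,(x0,y0,x1,y1) in((T,(422,294,446,318)),(S,(355,345,400,385))):
    h=cv2.cvtColor(s['img'],cv2.COLOR_RGB2HSV); bl=cv2.inRange(h,(100,110,40),(125,255,255))
    m=255-bl[y0:y1,x0:x1]; ys,xs=np.nonzero(m); 
    if len(xs)>5:
        e=cv2.minEnclosingCircle(np.c_[xs,ys].astype(np.float32)); P=onz(s,e[0][0]+x0,e[0][1]+y0,50); print('hole ring',e,P, 'mean',onz(s,xs.mean()+x0,ys.mean()+y0,50))
P=[]
for s in(T,S):
  for v in range(480):
    for u in range(640):
        if s['depth'][v,u]>0:
            p=ond(s,u,v)
            if 380<p[0]<600 and -330<p[1]<-140 and p[2]>60: P.append(p)
P=np.array(P);P=P[P[:,2]<300]
print(len(P),P[:,2].max())
g=np.zeros((22,19),int)
for p in P: 
    i,j=int((600-p[0])//10),int((-140-p[1])//10); g[i,j]=max(g[i,j],p[2])
print('rows x 595.. ; cols y -145..'); 
for i,r in enumerate(g): print(595-10*i,r)
```

```text
['PlanningError', 'grasp_offset', 'observe', 'sign_off', 'snapshot']
18.700000000000003
hole ring ((10.67989444732666, 11.796296119689941), 8.955370903015137) [ 487.54458367 -240.56955385   50.        ] mean [ 487.75695199 -239.94655468   50.        ]
hole ring ((22.0, 19.5), 29.39822769165039) [ 487.95756427 -236.80904567   50.        ] mean [ 485.4443977 -240.2121049   50.       ]
3245 148.6659219607194
rows x 595.. ; cols y -145..
595 [ 0  0  0  0  0  0  0  0  0  0  0  0  0  0 98 98 98 99 98]
585 [ 0  0  0  0  0  0  0  0  0  0  0  0  0  0  0 98 97 99 99]
575 [0 0 0 0 0 0 0 0 0 0 0 0 0 0 0 0 0 0 0]
565 [0 0 0 0 0 0 0 0 0 0 0 0 0 0 0 0 0 0 0]
555 [  0   0   0   0   0   0   0   0   0   0   0   0   0   0   0   0   0 108
 115]
545 [  0   0   0   0   0   0   0   0   0   0   0   0   0   0   0   0   0   0
 114]
535 [0 0 0 0 0 0 0 0 0 0 0 0 0 0 0 0 0 0 0]
525 [  0   0   0   0   0   0   0   0 109 110 109 110 110 109 109 125 125 125
 126]
515 [  0   0   0   0   0   0   0   0   0   0   0 110 109 110 110 127 126 124
 126]
505 [  0   0   0   0   0   0   0   0   0   0   0   0   0   0   0   0   0
[... 207 characters left out ...]
115 116
 115]
465 [  0   0   0   0   0   0   0   0   0   0   0 114 113 114 112 111  86  87
  86]
455 [ 0  0  0  0  0  0  0  0  0  0 88 87 86 87 87 87 90 87 87]
445 [  0   0   0   0   0   0   0   0   0   0   0   0   0   0   0   0   0 102
 104]
435 [  0   0   0   0   0   0   0   0   0   0 101 107 106 105 105 105 105 105
 104]
425 [  0   0   0   0   0   0   0   0   0 105 105 104 103 105 100 144 148 148
 148]
415 [  0   0   0   0   0   0   0   0   0 141 147 147 147 147 147 147 147 146
 145]
405 [  0   0   0   0   0   0   0   0 131 146 147 145 146 129 129 128 129   0
   0]
395 [ 0  0  0  0  0  0  0  0  0  0  0  0  0  0 88 91 91 92 91]
385 [ 0  0  0  0  0  0  0  0  0  0  0  0  0  0 91 92 91 91 90]
```

Run:
```python
from h import *
T=dict(np.load('top.npz'));S=dict(np.load('scene.npz'))
for n,s in(('T',T),('S',S)):
  P=[]
  for v in range(480):
    for u in range(640):
        if s['depth'][v,u]>0:
            p=ond(s,u,v)
            if p[2]>60:P.append(p)
  P=np.array(P)
  for nm,x0,x1,z0,z1 in(('A',464,486,106,124),('B',505,535,100,118),('C',445,469,80,94),('D',475,500,134,150)):
    q=P[(P[:,0]>x0)&(P[:,0]<x1)&(P[:,2]>z0)&(P[:,2]<z1)&(P[:,1]>-310)&(P[:,1]<-150)]
    if len(q)>4:
        c=np.polyfit(q[:,1]+240,q[:,0],1); print(n,nm,len(q),'tip y',np.sort(q[:,1])[-3:].round(1),'x at tip/at -265',np.polyval(c,q[:,1].max()+240).round(1),np.polyval(c,-25).round(1),'sd',np.std(q[:,0]-np.polyval(c,q[:,1]+240)).round(1),'z',q[:,2].mean().round(1))
  q=P[(P[:,1]>-650)&(P[:,1]<-150)&(P[:,0]>100)&(P[:,0]<620)&(P[:,2]<400)];print('max z',q[:,2].max(),q[q[:,2].argmax()])
```

```text
T A 47 tip y [-262.  -260.7 -259.4] x at tip/at -265 469.0 469.7 sd 1.0 z 112.6
T B 91 tip y [-232.2 -231.9 -231.5] x at tip/at -265 528.2 522.2 sd 1.2 z 107.9
T C 108 tip y [-250.4 -249.8 -249. ] x at tip/at -265 454.8 455.7 sd 1.9 z 85.1
T D 20 tip y [-294.  -293.4 -292.6] x at tip/at -265 489.1 493.2 sd 1.1 z 139.8
max z 151.71161962138592 [ 535.84312842 -567.05259246  151.71161962]
S A 221 tip y [-256.2 -256.1 -255.9] x at tip/at -265 467.9 468.9 sd 1.2 z 112.0
S B 144 tip y [-229.3 -228.2 -227.7] x at tip/at -265 526.6 520.2 sd 1.5 z 107.4
S C 96 tip y [-259.7 -256.2 -252.8] x at tip/at -265 451.2 452.3 sd 1.3 z 85.5
S D 71 tip y [-289.7 -289.5 -288.8] x at tip/at -265 486.6 489.4 sd 0.6 z 139.3
max z 150.08641225135437 [ 538.3710362  -483.25699344  150.08641225]
```

Request:
{"method": "apply_moves", "body": {
  "plan": [
    [0,0,-0.04,0,1],
    [0,0,-0.085,0,1],
    [0.038,-0.016,-0.085,0,1],
    [0.076,-0.033,-0.085,0,1],
    [0.114,-0.049,-0.085,0,1],
    [0.152,-0.066,-0.085,0,1],
    [0.19,-0.082,-0.085,0,1],
    [0.228,-0.098,-0.085,0,1],
    [0.267,-0.115,-0.085,0,1],
    [0.305,-0.131,-0.085,0,1],
    [0.343,-0.148,-0.085,0,1],
    [0.382,-0.164,-0.085,0,1]
  ]
}}

```text
t: 1.1
ee_pos: [487.3, -239.2, 291.0]
eef_rot: [[0.945, 0.326, -0.0], [0.326, -0.945, 0.0], [-0.0, -0.0, -1.0]]
ft_force: [0.8, -0.7, -0.1]
opening: 1.005
grasp_force: 0.0
```

Request:
{"method": "apply_moves", "body": {
  "plan": [
    [0,0,0,0,1],
    [0,0,0,0,1],
    [0,0,0,0,1]
  ]
}}

```text
t: 1.35
ee_pos: [486.2, -241.0, 290.7]
eef_rot: [[0.945, 0.327, -0.001], [0.327, -0.945, 0.0], [-0.001, -0.0, -1.0]]
ft_force: [0.2, -0.9, -0.2]
opening: 1.0
grasp_force: 0.0
```

Run:
```python
from h import *
s=snapshot('wrist');save(s,'w1');np.savez('w1.npz',**s);o=observe();print(o['t'],o['ee_pos'],o['ft_force'],s['position'],s['attitude'],s['vfov'],s['k1'])
p=np.linalg.inv(np.array(s['attitude']))@(np.array([487,-240,50])-s['position']); print(p)
```

```text
1.4 [ 485.74244645 -241.54000701  290.9509281 ] [ 0.34655412 -0.14179804  0.25217479] [ 563.48443041 -215.5762146   458.53088557] [[ 0.32552709 -0.89668407 -0.29998298]
 [-0.94553157 -0.30920286 -0.10180197]
 [-0.00147139  0.31678268 -0.94849701]] 61.81412215924439 -0.07100889965157522
[ -1.20318739 -53.28123306 412.92073863]
```

View pics/w1.png

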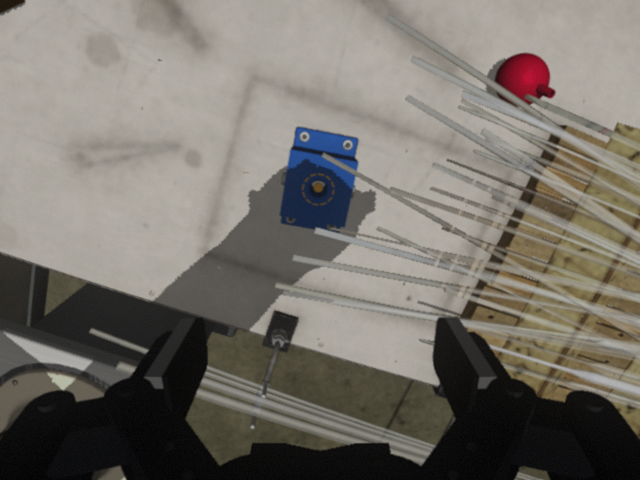

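The wrist view shows the socket at (318,188), with its dashed ring clear; rods lie right and below it, so the corridor for this finger line is free. I'll measure the hole by the ring.

```bash
cat >> h.py <<'E'
def ring(s,u0,v0,R=24):
    h=cv2.cvtColor(s['img'],cv2.COLOR_RGB2HSV).astype(int)
    m=((h[:,:,0]<40)|(h[:,:,1]<90)); m=m.astype(np.uint8)
    vv,uu=np.nonzero(m); r=np.hypot(uu-u0,vv-v0); k=(r<R)&(r>R*.45)
    w=onzv(s,uu[k],vv[k],50); 
    # robust circle fit in world plane
    q=w[:,:2]
    for _ in range(5):
        A=np.c_[2*q,np.ones(len(q))]; c=np.linalg.lstsq(A,(q**2).sum(1),rcond=None)[0]
        rad=np.sqrt(c[2]+c[0]**2+c[1]**2); d=np.abs(np.hypot(*(q-c[:2]).T)-rad); q=q[d<max(2*np.median(d),.8)]
    return c[:2],rad,len(q)
def onzv(s,us,vs,z): return np.array([onz(s,u,v,z) for u,v in zip(us,vs)])
E
python3 - <<'E'
from h import *
s=dict(np.load('w1.npz')); print(ring(s,318,188,20))
h=cv2.cvtColor(s['img'],cv2.COLOR_RGB2HSV)
y=cv2.inRange(h[180:196,310:326],(12,90,60),(35,255,255));ys,xs=np.nonzero(y);print('ejector',xs.mean()+310,ys.mean()+180,onz(s,xs.mean()+310,ys.mean()+180,41))
g=cv2.cvtColor(s['img'],cv2.COLOR_RGB2HSV)[:,:,0]
# blue block top edges via mask (top face + walls): hull print
d=s['depth'];pts=np.array([ond(s,u,v) for v in range(120,240) for u in range(270,370) if d[v,u]>0]);q=pts[(pts[:,2]>46)&(pts[:,2]<54)];print(cv2.minAreaRect(q[:,:2].astype(np.float32)),q[:,2].mean())
o=observe();R=o['eef_rot'];print('to block', R.T@(np.array([580,169,290])-o['ee_pos']))
E
```

```text
(array([ 487.28489003, -238.90458669]), np.float64(16.05858890105979), 186)
ejector 317.910447761194 187.08955223880596 [ 487.68477232 -238.73107908   41.        ]
((487.3677062988281, -238.75743103027344), (70.80882263183594, 69.1629638671875), 8.495964050292969) 50.02766864298639
to block [ 222.69941006 -357.53691791    0.90173075]
```

Request:
{"method": "apply_moves", "body": {
  "plan": [
    [0.019,-0.03,-0.005,0,1],
    [0.038,-0.06,-0.01,0,1],
    [0.057,-0.09,-0.015,0,1],
    [0.076,-0.12,-0.02,0,1],
    [0.095,-0.15,-0.025,0,1],
    [0.114,-0.18,-0.03,0,1],
    [0.133,-0.21,-0.035,0,1],
    [0.152,-0.24,-0.04,0,1],
    [0.171,-0.27,-0.045,0,1],
    [0.19,-0.3,-0.05,0,1],
    [0.209,-0.33,-0.053,0,1],
    [0.222,-0.357,-0.053,0,1]
  ]
}}

```text
t: 2.4
ee_pos: [580.5, 169.1, 344.6]
eef_rot: [[0.946, 0.324, 0.001], [0.324, -0.946, 0.0], [0.001, 0.0, -1.0]]
ft_force: [0.4, -0.0, -0.8]
opening: 0.998
grasp_force: 0.0
```

Request:
{"method": "apply_moves", "body": {
  "plan": [
    [0,0,0,0,1],
    [0,0,0,0,1],
    [0,0,0,0,1],
    [0,0,0,0,1]
  ]
}}

```text
t: 2.73
ee_pos: [579.8, 167.0, 344.6]
eef_rot: [[0.946, 0.324, 0.001], [0.324, -0.946, -0.0], [0.001, 0.0, -1.0]]
ft_force: [-0.8, -0.1, 0.4]
opening: 0.998
grasp_force: 0.0
```

Run:
```python
from h import *
s=snapshot('wrist');save(s,'w2');np.savez('w2.npz',**s);o=observe();print(o['t'],o['ee_pos'],o['qpos'])
h=cv2.cvtColor(s['img'],cv2.COLOR_RGB2HSV)
y=cv2.inRange(h,(20,110,60),(36,255,255));n,l,st,c=cv2.connectedComponentsWithStats(y)
for i in range(1,n):
    if st[i,4]>40: print(st[i],c[i],onz(s,*c[i],103),ond(s,*c[i]))
```

```text
2.7833 [579.81473798 167.03249692 344.63123489] [ 1.60745832e+01  2.00650516e+01  4.41319037e+01  1.14030976e+02
 -7.77838881e-03  1.77191483e+02]
[394 102  27  28 590] [407.06949153 115.58305085] [679.18805153 109.53901917 103.        ] [678.34014131 112.69891659 118.65484681]
```

View pics/w2.png

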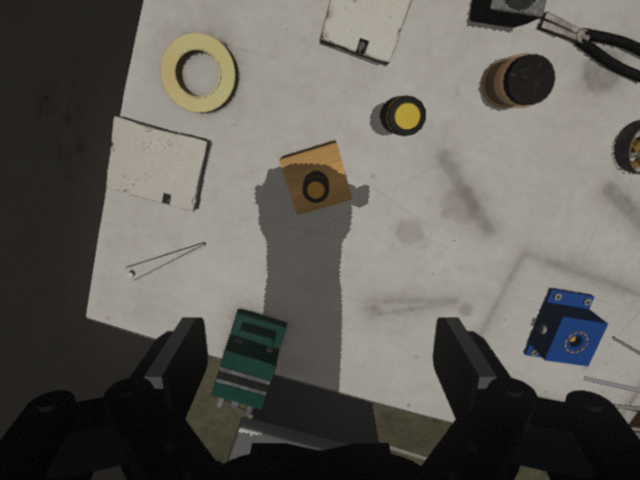

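The small post's handle top is at (316,187), on the wooden block and in the gripper's shadow. The bigger post is at (407,116) and its fingers' path is clear. I'll measure the small one with a shadow-tolerant mask.

```bash
cat > m.py <<'E'
from h import *
def handle(s,u0,v0,r,z=103):
    h=cv2.cvtColor(s['img'],cv2.COLOR_RGB2HSV); v0,u0=int(v0),int(u0)
    x,y=u0-r,v0-r; c=h[y:y+2*r,x:x+2*r]
    m=((c[:,:,2]>45)&(c[:,:,1]>80)).astype(np.uint8); n,l,st,ce=cv2.connectedComponentsWithStats(m)
    k=np.argmin([np.hypot(*(ce[i]-r)) if st[i,4]>20 else 999 for i in range(n)][1:])+1
    p=ce[k]+[x,y]; return p,st[k],onz(s,*p,z)
E
python3 - <<'E'
from m import *
s=dict(np.load('w2.npz')); print(s['img'][187,300:334].tolist()); r=handle(s,316,187,13);print(r)
R=observe()['eef_rot'];print('delta to post in tool',R.T@(r[2]-observe()['ee_pos']))
print(s['position'],ond(s,*r[0]))
E
```

```text
[[90, 70, 44], [80, 61, 39], [58, 45, 31], [34, 29, 23], [23, 20, 19], [23, 22, 21], [34, 27, 22], [55, 41, 24], [81, 60, 29], [90, 67, 28], [91, 67, 30], [94, 70, 33], [93, 70, 30], [92, 69, 31], [90, 65, 29], [89, 66, 30], [90, 65, 30], [89, 65, 29], [89, 65, 29], [92, 68, 30], [92, 67, 30], [90, 67, 27], [91, 67, 30], [74, 55, 27], [48, 38, 23], [30, 27, 24], [24, 22, 19], [22, 20, 19], [39, 31, 22], [72, 57, 38], [85, 65, 39], [87, 67, 41], [88, 67, 42], [87, 66, 42]]
(array([315.45703125, 189.546875  ]), array([  4,   7,  18,  18, 256], dtype=int32), array([579.96341777, 171.18628155, 103.        ]))
delta to post in tool [  1.33549062  -3.92229066 241.63145865]
[657.00868647 192.19460805 512.4944898 ] [580.3325122  171.28692442 104.96173158]
```

Request:
{"method": "apply_moves", "body": {
  "plan": [
    [0.0013,-0.003,0.04,0,0.8],
    [0.0013,-0.003,0.08,0,0.8],
    [0.0013,-0.003,0.12,0,0.8],
    [0.0013,-0.003,0.15,0,0.8],
    [0.0013,-0.003,0.17,0,0.8],
    [0.0013,-0.003,0.17,0,0.8],
    [0.0013,-0.003,0.17,0,0.8]
  ]
}}

```text
t: 3.37
ee_pos: [579.6, 170.9, 174.3]
eef_rot: [[0.946, 0.324, -0.001], [0.324, -0.946, -0.0], [-0.001, 0.0, -1.0]]
ft_force: [0.4, -0.0, 0.6]
opening: 0.796
grasp_force: 0.0
```

Run:
```python
from m import *
s=snapshot('wrist');o=observe();print(o['t'],o['ee_pos'])
R=np.array(s['attitude']);p=R.T@(np.array([580,170.3,103])-s['position']);f=240/np.tan(np.radians(s['vfov'])/2)
u,v=s['cx']+f*p[0]/p[2],s['cy']+f*p[1]/p[2];print(u,v)
save(s,'w3');np.savez('w3.npz',**s)
r=handle(s,u,v,24);print(r); print('tool',o['eef_rot'].T@(r[2]-o['ee_pos']))
```

```text
3.4167 [580.34071831 171.25659386 175.77606307]
319.69427650854476 243.41814027986686
(array([318.3894081 , 243.26323988]), array([  9,  11,  30,  28, 642], dtype=int32), array([579.83148654, 171.11079874, 103.        ]))
tool [-6.36670295e-01 -3.58532461e-02  7.27751970e+01]
```

Request:
{"method": "apply_moves", "body": {
  "plan": [
    [0,0,0.03,0,0.8],
    [0,0,0.06,0,0.8],
    [0,0,0.085,0,0.8],
    [0,0,0.1,0,0.8],
    [0,0,0.1,0,0.8],
    [0,0,0.1,0,0.3],
    [0,0,0.1,0,0],
    [0,0,0.1,0,0],
    [0,0,0.1,0,0],
    [0,0,0.1,0,0],
    [0,0,0.1,0,0],
    [0,0,0.1,0,0]
  ]
}}

```text
t: 4.42
ee_pos: [582.4, 172.7, 78.5]
eef_rot: [[0.945, 0.326, 0.007], [0.326, -0.945, 0.002], [0.007, 0.0, -1.0]]
ft_force: [0.2, -0.1, 16.1]
opening: 0.001
grasp_force: 7.9
```

Request:
{"method": "apply_moves", "body": {
  "plan": [
    [0,0,0,0,0],
    [0,0,0,0,0],
    [0,0,0,0,0],
    [0,0,0,0,0]
  ]
}}

```text
t: 4.75
ee_pos: [582.3, 172.8, 78.5]
eef_rot: [[0.945, 0.326, 0.007], [0.326, -0.945, 0.002], [0.007, 0.0, -1.0]]
ft_force: [-0.9, 0.6, 15.8]
opening: -0.001
grasp_force: 7.8
```

Run:
```python
from m import *
a=snapshot('scene');b=snapshot('wrist');np.savez('w4.npz',**b)
c=cv2.resize(a['img'][150:290,130:330],None,fx=2,fy=2)
img=np.vstack([c, ])
w=cv2.resize(b['img'],(400,300)); w=cv2.copyMakeBorder(w,0,max(0,c.shape[0]-300),0,0,0)
i=np.hstack([c,w[:c.shape[0]]]);print(i.shape);cv2.imwrite('pics/x4.png',i[:,:,::-1]);print(observe()['tau'],observe()['ee_pos'])
```

```text
(280, 800, 3)
[-2.83942167e-01 -5.04989898e+01  3.89217603e+01 -9.48244776e-02
 -1.90279246e-01 -3.44068612e-03] [582.31545416 172.78742824  78.48876353]
```

View pics/x4.png

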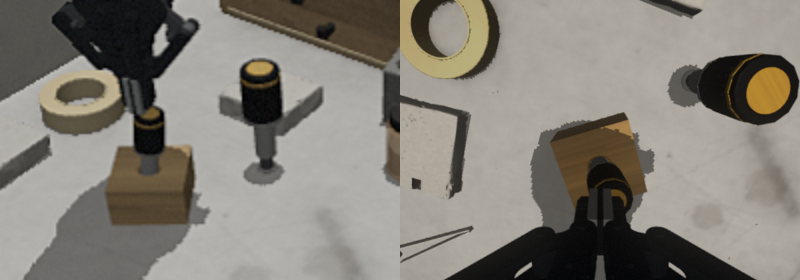

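The scene crop shows the fingers shut beside the handle, at its upper left, and the post tilted in its hole. So the grasp missed. I'll measure where the handle is now relative to the fingers.

Run:
```python
from m import *
a=snapshot('scene');o=observe();R=o['eef_rot']
P=np.array([ond(a,u,v) for v in range(150,260) for u in range(160,235) if a['depth'][v,u]>0])
q=P[np.hypot(P[:,0]-580,P[:,1]-170)<45]
for z0 in range(40,150,6):
    k=q[(q[:,2]>=z0)&(q[:,2]<z0+6)]
    if len(k): 
        t=(k-o['ee_pos'])@R; print(z0,len(k),'mean',k.mean(0).round(1),'toolx',t[:,0].min().round(1),t[:,0].max().round(1),'tooly',t[:,1].min().round(1),t[:,1].max().round(1))
h=cv2.cvtColor(a['img'],cv2.COLOR_RGB2HSV);y=cv2.inRange(h,(15,120,70),(36,255,255));y[:, :185]=0;y[:,225:]=0;y[:195]=0;y[222:]=0
vs,us=np.nonzero(y);print(us.mean(),vs.mean(),np.mean([ond(a,u,v) for u,v in zip(us,vs)],0))
b=dict(np.load('w4.npz'));P=np.array([ond(b,u,v) for v in range(150,480,2) for u in range(200,440,2) if b['depth'][v,u]>0]);q=P[(P[:,2]>60)&(np.hypot(P[:,0]-580,P[:,1]-170)<45)]
for z0 in range(60,150,6):
    k=q[(q[:,2]>=z0)&(q[:,2]<z0+6)]
    if len(k):
        t=(k-o['ee_pos'])@R; print('w',z0,len(k),'toolx',t[:,0].min().round(1),t[:,0].max().round(1),'tooly',t[:,1].min().round(1),t[:,1].max().round(1))
```

```text
40 619 mean [575.1 168.8  41.3] toolx -44.5 38.2 tooly -40.1 40.1
46 25 mean [575.3 168.3  49.6] toolx -12.7 -0.4 tooly -6.0 8.4
52 18 mean [575.1 167.4  55. ] toolx -12.1 -1.8 tooly -4.8 9.4
58 11 mean [578.2 159.2  62.4] toolx -15.6 0.8 tooly 1.0 17.1
64 41 mean [572.2 162.1  67.2] toolx -18.3 -1.3 tooly -10.3 16.8
70 41 mean [573.6 161.2  72.7] toolx -17.4 -1.9 tooly -9.6 18.7
76 46 mean [572.5 161.7  78.8] toolx -18.4 -2.0 tooly -9.0 19.4
82 48 mean [573.3 160.2  85.2] toolx -18.1 0.2 tooly -7.2 19.5
88 41 mean [573.9 159.3  91. ] toolx -17.5 -0.9 tooly -6.3 20.1
94 52 mean [573.6 159.3  97.2] toolx -18.4 -0.9 tooly -4.6 21.5
100 106 mean [580.5 162.  102.6] toolx -17.3 11.1 tooly -6.0 22.1
106 24 mean [573.2 170.  109.5] toolx -12.6 -0.2 tooly -12.7 9.2
112 48 mean [575.4 169.4 115.3] toolx -13.8 6.9 tooly -15.7 12.5
118 48 mean [574.9 168.3 121.2] toolx -12.9 6.5 tooly -15.4 12.0
124 48 mean [575.5 168.9 127. ] toolx -13.0 4.8 tooly -14.9 13.2
130 53 mean [576.1 167.6 133. ] toolx -14.7 6.9 tooly -13.8 12.2
136 48 mean [574.  169.6 138.8] toolx -14.6 4.4 tooly -15.6 12.0
142 41 mean [571.7 169.2 145.3] toolx -13.8 -5.6 tooly -23.7 14.7
148 85 mean [571.3 170.  151.3] toolx -15.4 -2.6 tooly -32.2 30.3
204.95744680851064 208.27659574468086 [580.02948756 161.25495229 101.49513895]
w 60 33 toolx -1.3 11.8 tooly -10.0 14.7
w 66 52 toolx -1.7 12.4 tooly -9.7 17.3
w 72 69 toolx -3.9 12.4 tooly -8.6 15.8
w 78 71 toolx -0.1 12.6 tooly -8.3 19.0
w 84 91 toolx -3.6 12.9 tooly -7.2 19.5
w 90 87 toolx 3.3 12.8 tooly -6.0 20.2
w 96 263 toolx -10.6 12.6 tooly -3.1 22.5
w 102 94 toolx -8.9 12.5 tooly -2.9 19.8
w 108 103 toolx 6.4 11.8 tooly -11.8 13.7
w 114 140 toolx 6.1 11.7 tooly -12.4 14.3
w 120 164 toolx 6.0 11.9 tooly -12.5 14.5
w 126 188 toolx 6.4 11.7 tooly -12.4 14.3
w 132 165 toolx 6.4 12.0 tooly -12.6 14.6
w 138 263 toolx -10.9 12.3 tooly -11.0 16.8
w 144 343 toolx -11.1 14.4 tooly -28.5 29.8
```

Run:
```python
from m import *
for n,ee in(('w1',[485.7,-241.5,290.9]),('w2',[579.8,167,344.6]),('w3',[580.3,171.2,175.8]),('w4',[582.3,172.8,78.5])):
    b=dict(np.load(n+'.npz')); R=np.array([[.945,.326,0],[.326,-.945,0],[0,0,-1.]])
    P=np.array([ond(b,u,v) for v in range(150,480,2) for u in range(0,640,2) if 20<b['depth'][v,u]<250])
    t=(P-ee)@R; k=np.abs(t[:,0])<30; t=t[k]
    for s in(-1,1):
        f=t[t[:,1]*s>0]; 
        if len(f): print(n,s,len(f),'z tool max',np.sort(f[:,2])[-8:].round(1), 'y there',f[np.argsort(f[:,2])[-3:],1].round(1),'x',f[np.argsort(f[:,2])[-3:],0].round(1))
```

```text
w1 -1 5875 z tool max [-39.5 -39.4 -39.3 -39.1 -38.8 -38.8 -38.7 -38.3] y there [-41.9 -42.  -42.1] x [0.1 6.9 7.5]
w1 1 5902 z tool max [-39.2 -39.2 -38.9 -38.6 -38.5 -38.5 -38.3 -37.4] y there [43.2 43.3 43.5] x [8.5 7.5 0.2]
w2 -1 5871 z tool max [-39.2 -39.1 -39.  -38.9 -38.7 -38.3 -38.2 -38.1] y there [-41.8 -41.7 -41.7] x [6.9 0.1 7.7]
w2 1 5922 z tool max [-39.4 -39.1 -39.1 -39.1 -39.  -38.9 -38.7 -38.4] y there [43.5 43.5 43.6] x [-0.6  0.1  7.5]
w3 -1 6050 z tool max [73.3 73.4 73.5 73.5 73.5 73.6 73.7 74.4] y there [-0.3 -7.7 -2.8] x [10.6 10.6 13. ]
w3 1 6111 z tool max [72.7 72.9 73.  73.  73.4 73.7 73.8 74.6] y there [1.  7.2 2.2] x [13.2 10.5 12.9]
w4 -1 10028 z tool max [77.3 77.6 77.6 77.7 77.8 77.8 77.8 77.8] y there [-12.8 -16.5 -27.8] x [29.8 29.8 29.8]
w4 1 8063 z tool max [77.8 77.9 78.  78.  78.1 78.1 78.2 78.2] y there [108.3  98.  203.8] x [30.  29.9 29.5]
```

The depth data explains the miss. The real finger ends lie about 26 mm (shut) to 39 mm (open) behind the reported TCP, so the fingers shut above the handle and pressed on its top. I'll retreat, open and look again.

Request:
{"method": "apply_moves", "body": {
  "plan": [
    [0,0,-0.01,0,0],
    [0,0,-0.03,0,0],
    [0,0,-0.06,0,0],
    [0,0,-0.095,0,0.6],
    [0,0,-0.1,0,0.8],
    [0,0,-0.1,0,0.8],
    [0,0,-0.1,0,0.8],
    [0,0,-0.1,0,0.8]
  ]
}}

```text
t: 5.57
ee_pos: [579.7, 171.9, 172.9]
eef_rot: [[0.945, 0.326, -0.002], [0.326, -0.945, -0.0], [-0.002, -0.0, -1.0]]
ft_force: [0.3, 0.5, -0.4]
opening: 0.71
grasp_force: 0.0
```

Run:
```python
from m import *
s=snapshot('wrist');a=snapshot('scene');o=observe();print(o['t'],o['ee_pos'],o['ft_force'],o['eef_rot'][:,2])
r=handle(s,318,243,30);print(r); print('tool',o['eef_rot'].T@(r[2]-o['ee_pos']))
c=cv2.resize(a['img'][150:290,130:330],None,fx=2,fy=2)
w=cv2.resize(s['img'],(400,300))[:280]
cv2.imwrite('pics/x5.png',np.hstack([c,w])[:,:,::-1])
P=np.array([ond(s,u,v) for v in range(200,290) for u in range(270,370) if s['depth'][v,u]>0]);q=P[P[:,2]>97]
print(len(q),q.mean(0),q.min(0),q.max(0)); A=np.c_[q[:,:2]-q[:,:2].mean(0),np.ones(len(q))];print('plane slope',np.linalg.lstsq(A,q[:,2],rcond=None)[0])
```

```text
5.6667 [579.53502848 171.82967931 172.62083482] [-0.14964661 -0.47515399  1.37247363] [-2.18532628e-03 -6.67287101e-04 -9.99997390e-01]
(array([301.69778375, 242.11820013]), array([   0,    0,   39,   57, 1489], dtype=int32), array([577.66420294, 182.38699449, 103.        ]))
tool [  1.82907176 -10.58528877  69.61769668]
1477 [583.65939434 157.54989671 101.90300206] [568.94097928 142.94171965  97.0054891 ] [596.73887215 171.63948728 105.76356732]
plane slope [-7.71516717e-02  1.35216120e-01  1.01903002e+02]
```

View pics/x5.png

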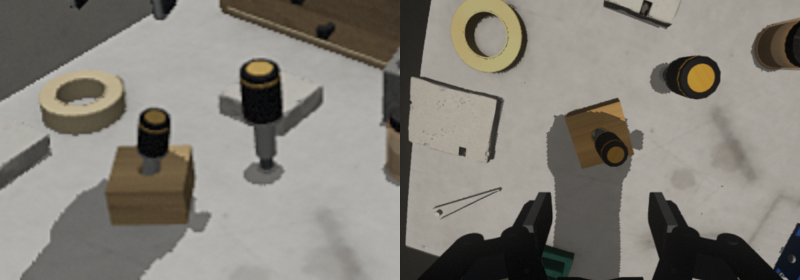

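The post now leans about 9°, mostly along the closing line, with its top at (583,157.5). I'll turn 11° so the closing pads stand it upright, centre on the hole, and go down to the corrected height.

Request:
{"method": "apply_moves", "body": {
  "plan": [
    [0,0.001,0,-6,0.95],
    [0,0.001,0.03,-11,0.95],
    [0,0.001,0.06,-11,0.95],
    [0,0.001,0.09,-11,0.95],
    [0,0.001,0.11,-11,0.95],
    [0,0.001,0.12,-11,0.95],
    [0,0.001,0.125,-11,0.95],
    [0,0.001,0.125,-11,0.95],
    [0,0.001,0.125,-11,0.95]
  ]
}}

```text
t: 6.42
ee_pos: [580.9, 171.2, 50.2]
eef_rot: [[0.866, 0.5, 0.001], [0.5, -0.866, 0.0], [0.001, 0.0, -1.0]]
ft_force: [0.1, 0.2, 1.0]
opening: 0.947
grasp_force: 0.0
```

Request:
{"method": "apply_moves", "body": {
  "plan": [
    [0,0,0,0,0.7],
    [0,0,0,0,0.5],
    [0,0,0,0,0.4],
    [0,0,0,0,0.3],
    [0,0,0,0,0.2],
    [0,0,0,0,0.1],
    [0,0,0,0,0],
    [0,0,0,0,0],
    [0,0,0,0,0],
    [0,0,0,0,0],
    [0,0,0,0,0]
  ]
}}

```text
t: 7.33
ee_pos: [580.9, 171.1, 49.8]
eef_rot: [[0.866, 0.5, 0.001], [0.5, -0.866, 0.0], [0.001, 0.0, -1.0]]
ft_force: [0.2, -1.6, 5.4]
opening: 0.313
grasp_force: 58.6
```

Request:
{"method": "apply_moves", "body": {
  "plan": [
    [0,0,-0.004,0,0],
    [0,0,-0.008,0,0],
    [0,0,-0.014,0,0],
    [0,0,-0.02,0,0],
    [0,0,-0.026,0,0],
    [0,0,-0.032,0,0],
    [0,0,-0.04,0,0],
    [0,0,-0.06,0,0],
    [0,0,-0.09,0,0],
    [0,0,-0.12,0,0],
    [0,0,-0.12,0,0],
    [0,0,-0.12,0,0]
  ]
}}

```text
t: 8.33
ee_pos: [581.4, 171.3, 171.6]
eef_rot: [[0.866, 0.5, 0.004], [0.5, -0.866, 0.001], [0.004, 0.001, -1.0]]
ft_force: [-0.1, 0.4, -2.3]
opening: 0.312
grasp_force: 58.9
```

Run:
```python
from m import *
a=snapshot('scene');s=snapshot('wrist');o=observe();print(o['t'],o['ee_pos'],o['ft_force'],o['opening'])
c=cv2.resize(a['img'][90:230,130:330],None,fx=2,fy=2)
w=cv2.resize(s['img'],(400,300))[:280]
cv2.imwrite('pics/x6.png',np.hstack([c,w])[:,:,::-1]);np.savez('s6.npz',**a);np.savez('w6.npz',**s)
R=o['eef_rot']
P=np.array([ond(a,u,v) for v in range(90,220) for u in range(150,250) if a['depth'][v,u]>0]);t=(P-o['ee_pos'])@R
q=t[(np.hypot(t[:,0],t[:,1])<30)]
for z0 in range(-50,60,5):
    k=q[(q[:,2]>=z0)&(q[:,2]<z0+5)]
    if len(k):print(z0,len(k),'x',k[:,0].min().round(1),k[:,0].max().round(1),'y',k[:,1].min().round(1),k[:,1].max().round(1))
```

```text
8.4333 [580.23678461 170.99254521 168.46705537] [-0.0846204   0.25330592 -2.22790427] 0.3113267898186402
-50 98 x -22.3 8.7 y -28.4 25.1
-45 91 x -22.4 5.3 y -27.6 25.6
-40 78 x -21.6 5.8 y -26.9 24.5
-35 60 x -21.6 -2.0 y -20.8 18.5
-30 48 x -20.7 3.2 y -15.0 18.1
-25 40 x -20.1 -0.1 y -12.0 11.2
-20 39 x -19.1 -1.8 y -13.7 11.8
-15 4 x -15.3 -10.5 y -2.9 3.8
-10 24 x -12.3 -1.8 y -10.1 5.0
-5 22 x -11.7 -4.5 y -9.0 4.7
0 23 x -11.2 -0.7 y -10.1 5.2
5 23 x -11.4 -0.2 y -10.6 4.1
10 21 x -10.1 1.3 y -9.3 3.8
15 11 x -8.2 -0.4 y -6.1 2.7
20 12 x -5.9 2.2 y -6.7 1.2
25 28 x -7.2 5.9 y -11.4 3.4
30 1 x -3.7 -3.7 y -7.9 -7.9
```

View pics/x6.png

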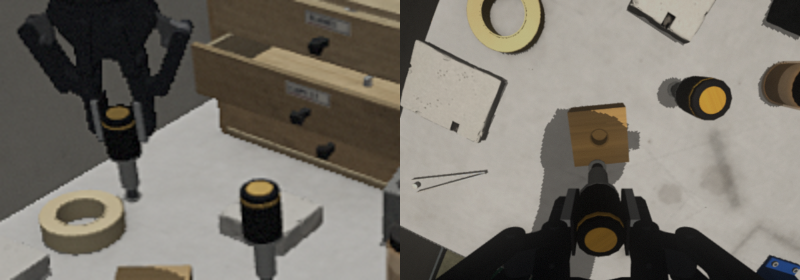

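The post is lifted clear, with the wrist view showing the handle at (600,230), but it sits tilted in the pads with its foot forward. I'll measure the tilt from the handle-top plane and the axis.

```bash
cat > tilt.py <<'E'
from m import *
def tilt(s,o):
    R=np.array([[*o['eef_rot'][0]],[*o['eef_rot'][1]],[*o['eef_rot'][2]]])
    h=cv2.cvtColor(s['img'],cv2.COLOR_RGB2HSV); d=s['depth']
    y=((h[:,:,0]>10)&(h[:,:,0]<36)&(h[:,:,1]>90)&(h[:,:,2]>50)&(d>0)&(d<200)).astype(np.uint8); y[:300]=0
    n,l,st,c=cv2.connectedComponentsWithStats(y); i=1+np.argmax(st[1:,4]); vs,us=np.nonzero(l==i)
    P=np.array([ond(s,u,v) for u,v in zip(us,vs)]); t=(P-o['ee_pos'])@R
    m=np.median(t,0); k=np.abs(t[:,2]-m[2])<5; t=t[k]
    A=np.c_[t[:,:2]-t[:,:2].mean(0),np.ones(len(t))];b=np.linalg.lstsq(A,t[:,2],rcond=None)[0]
    k=np.abs(t[:,2]-A@b)<1.5; b=np.linalg.lstsq(A[k],t[k,2],rcond=None)[0]
    ax=np.array([-b[0],-b[1],1]); ax/=np.linalg.norm(ax) # toward foot, tool axes
    e=cv2.fitEllipse(max(cv2.findContours((l==i).astype(np.uint8),0,1)[0],key=len))
    top=np.r_[t[:,:2].mean(0),b[2]]
    print('px',len(t),'ellipse',np.round(e[0],1),np.round(e[1],1),'top',top.round(2),'tilt x,y deg',np.degrees(ax[:2]).round(2),'foot',(top+88*ax).round(2)); return top,ax
E
python3 - <<'E'
from tilt import *
s=dict(np.load('w6.npz')); o=observe(); tilt(s,o)
a=dict(np.load('s6.npz'))
# dark post axis in the scene: shank centre line
P=np.array([ond(a,u,v) for v in range(90,220) for u in range(150,250) if a['depth'][v,u]>0]);R=o['eef_rot'];t=(P-o['ee_pos'])@R
cd=((a['position']-o['ee_pos'])@R)
# fit shank (r=8) and handle (r=14) cylinders robustly
from scipy.optimize import least_squares
H=t[(t[:,2]>-48)&(t[:,2]<-18)&(np.abs(t[:,1])<9)&(t[:,0]<-10)&(t[:,0]>-28)]; S=t[(t[:,2]>-12)&(t[:,2]<12)&(np.hypot(t[:,0],t[:,1])<16)]
def res(p):
    f=lambda q,r: np.hypot(q[:,0]-p[0]-p[1]*q[:,2],q[:,1]-p[2]-p[3]*q[:,2])-r
    return np.r_[f(H,14),f(S,8)]
r=least_squares(res,[-4,0,0,0],loss='soft_l1');print(len(H),len(S),'x0,y0 at TCP z',r.x[[0,2]],'deg',np.degrees(r.x[[1,3]]),np.abs(r.fun).mean())
E
```

```text
px 1638 ellipse [320.9 383.4] [38.9 51.7] top [ -8.45   1.32 -54.45] tilt x,y deg [ 6.67 -2.05] foot [ 1.8  -1.82 32.9 ]
181 105 x0,y0 at TCP z [-1.91631832 -3.48216142] deg [ 6.7352456  -2.27013254] 0.8269597946481915
```

Both fits agree on a tilt of about 6.7° about the closing line, foot forward. I'll put the shank back into the parking hole and lever it upright against the wall by shifting tool +x.

Request:
{"method": "apply_moves", "body": {
  "plan": [
    [0,0,0.04,0,0],
    [0,0,0.07,0,0],
    [0,0,0.085,0,0],
    [0,0,0.095,0,0],
    [0,0,0.1,0,0],
    [0,0,0.104,0,0],
    [0,0,0.108,0,0],
    [0,0,0.112,0,0],
    [0,0,0.115,0,0],
    [0,0,0.115,0,0]
  ]
}}

```text
t: 9.27
ee_pos: [580.4, 171.1, 53.9]
eef_rot: [[0.866, 0.5, -0.0], [0.5, -0.866, -0.0], [-0.0, -0.0, -1.0]]
ft_force: [0.5, -0.4, -1.8]
opening: 0.31
grasp_force: 59.0
```

Request:
{"method": "apply_moves", "body": {
  "plan": [
    [0.001,0,0,0,0],
    [0.002,0,0,0,0],
    [0.003,0,0,0,0],
    [0.004,0,0,0,0],
    [0.005,0,0,0,0],
    [0.006,0,0,0,0],
    [0.007,0,0,0,0],
    [0.008,0,0,0,0],
    [0.008,0,0,0,0]
  ]
}}

```text
t: 10.02
ee_pos: [586.4, 174.6, 53.7]
eef_rot: [[0.866, 0.5, -0.002], [0.5, -0.866, -0.001], [-0.002, -0.0, -1.0]]
ft_force: [-5.1, -3.6, 0.4]
opening: 0.309
grasp_force: 59.0
```

Run:
```python
from tilt import *
s=snapshot('wrist');o=observe();print(o['ee_pos'],o['ft_force'],o['torque']);tilt(s,o)
```

```text
[586.45556301 174.59091226  53.79104446] [-5.79550711 -3.52135261 -0.20402624] [-0.82799161  1.35908418 -0.00303958]
px 1717 ellipse [320.4 383.1] [40.7 51.8] top [ -8.55   1.08 -53.44] tilt x,y deg [ 3.73 -0.89] foot [-2.82 -0.29 34.36]
```

Request:
{"method": "apply_moves", "body": {
  "plan": [
    [0.001,0,0,0,0],
    [0.002,0,0,0,0],
    [0.003,0,0,0,0],
    [0.004,0,0,0,0],
    [0.005,0,0,0,0],
    [0.0055,0,0,0,0],
    [0.0055,0,0,0,0]
  ]
}}

```text
t: 10.65
ee_pos: [590.5, 177.5, 53.8]
eef_rot: [[0.866, 0.5, -0.003], [0.5, -0.866, -0.001], [-0.003, -0.001, -1.0]]
ft_force: [-9.0, -2.2, 1.2]
opening: 0.306
grasp_force: 60.1
```

Run:
```python
from tilt import *
s=snapshot('wrist');o=observe();print(o['ee_pos'],o['ft_force'],o['torque']);tilt(s,o)
```

```text
[590.47755912 177.45112697  53.73536204] [-8.33498113 -2.80043142  2.12438926] [-0.7368048   2.13960401 -0.02840065]
px 1829 ellipse [320.1 384.2] [43.2 52.1] top [ -8.54   0.98 -54.08] tilt x,y deg [-0.27 -0.4 ] foot [-8.95  0.37 33.92]
```

Request:
{"method": "apply_moves", "body": {
  "plan": [
    [-0.001,0,-0.002,0,0],
    [-0.002,0,-0.006,0,0],
    [-0.002,0,-0.012,0,0],
    [-0.002,0,-0.018,0,0],
    [-0.002,0,-0.024,0,0],
    [-0.002,0,-0.032,0,0],
    [-0.002,0,-0.06,0,0],
    [-0.002,0,-0.09,0,0],
    [-0.002,0,-0.12,0,0],
    [-0.002,0,-0.12,0,0],
    [-0.002,0,-0.12,0,0],
    [-0.002,0,-0.12,0,0]
  ]
}}

```text
t: 11.7
ee_pos: [590.6, 176.9, 174.1]
eef_rot: [[0.866, 0.5, 0.001], [0.5, -0.866, 0.0], [0.001, 0.0, -1.0]]
ft_force: [0.4, -0.4, -2.1]
opening: 0.307
grasp_force: 59.4
```

```bash
cat >> tilt.py <<'E'
from scipy.optimize import least_squares
def cyl(a,o,top):
    R=o['eef_rot']; c=np.array(a['attitude']).T@(R@np.array([top[0],top[1],0])+o['ee_pos']-a['position']); f=240/np.tan(np.radians(a['vfov'])/2)
    u0,v0=int(a['cx']+f*c[0]/c[2]),int(a['cy']+f*c[1]/c[2])
    P=np.array([ond(a,u,v) for v in range(max(0,v0-80),min(480,v0+60)) for u in range(u0-40,u0+40) if a['depth'][v,u]>0]);t=(P-o['ee_pos'])@R
    rad=np.hypot(t[:,0]-top[0],t[:,1]-top[1]); lateral=None
    z0=top[2]; H=t[(t[:,2]>z0+4)&(t[:,2]<z0+37)&(rad<20)&(np.abs(t[:,1]-top[1])<9)]; S=t[(t[:,2]>z0+43)&(t[:,2]<z0+68)&(rad<16)]
    def res(p):
        g=lambda q,r: np.hypot(q[:,0]-p[0]-p[1]*q[:,2],q[:,1]-p[2]-p[3]*q[:,2])-r
        return np.r_[g(H,14),g(S,8)]
    r=least_squares(res,[top[0],0,top[1],0],loss='soft_l1'); x=r.x
    zf=z0+88; print('cyl',len(H),len(S),'deg',np.degrees(x[[1,3]]).round(2),'foot',(x[0]+x[1]*zf).round(2),(x[2]+x[3]*zf).round(2),np.abs(r.fun).mean().round(2))
E
python3 - <<'E'
from tilt import *
s=snapshot('wrist');a=snapshot('scene');o=observe();print(o['ee_pos'],o['ft_force'],o['qpos'][[0,5]]);top,ax=tilt(s,o);cyl(a,o,top)
E
```

```text
[589.98782123 176.69418282 172.80251674] [-0.40991844 -0.22166584 -1.48063575] [ 16.67193773 166.66033783]
px 1781 ellipse [320.1 384.8] [42.2 51.9] top [ -8.3    1.1  -55.33] tilt x,y deg [ 1.19 -0.52] foot [-6.47  0.29 32.65]
cyl 210 113 deg [ 0.97 -0.47] foot -7.58 -2.45 0.88
```

The post is now within about 1° of upright. I'll carry it over the socket with the foot high above the rods, turning the finger line by 22° so that it fits between the rods.

Request:
{"method": "apply_moves", "body": {
  "plan": [
    [-0.01,0.01,-0.03,0,0],
    [-0.036,0.039,-0.032,0,0],
    [-0.063,0.067,-0.032,0,0],
    [-0.089,0.095,-0.032,0,0],
    [-0.115,0.123,-0.032,0,0],
    [-0.141,0.151,-0.032,0,0],
    [-0.167,0.179,-0.032,3,0],
    [-0.193,0.207,-0.032,7,0],
    [-0.22,0.235,-0.032,11,0],
    [-0.246,0.263,-0.032,15,0],
    [-0.272,0.291,-0.032,19,0],
    [-0.2905,0.311,-0.032,22,0]
  ]
}}

```text
t: 12.8
ee_pos: [492.9, -240.3, 204.9]
eef_rot: [[0.991, 0.134, -0.002], [0.134, -0.991, 0.0], [-0.002, -0.0, -1.0]]
ft_force: [0.1, 0.4, -1.3]
opening: 0.308
grasp_force: 59.5
```

Request:
{"method": "apply_moves", "body": {
  "plan": [
    [0,0,0,0,0],
    [0,0,0,0,0],
    [0,0,0,0,0],
    [0,0,0,0,0],
    [0,0,0,0,0]
  ]
}}

```text
t: 13.22
ee_pos: [494.6, -236.7, 205.9]
eef_rot: [[0.99, 0.141, -0.0], [0.141, -0.99, 0.0], [-0.0, -0.0, -1.0]]
ft_force: [1.0, -0.4, -0.7]
opening: 0.311
grasp_force: 59.5
```

Run:
```python
from tilt import *
s=snapshot('wrist');a=snapshot('scene');t=snapshot('top');o=observe();print(o['t'],o['ee_pos'],o['eef_rot'],o['ft_force']);top,ax=tilt(s,o);cyl(a,o,top)
foot=o['eef_rot']@(top+88*ax)+o['ee_pos'];print('foot world',foot)
np.savez('s7.npz',**a);np.savez('w7.npz',**s)
i=np.hstack([cv2.resize(a['img'][200:440,290:490],(400,480)),cv2.resize(s['img'][:, 120:520],(400,480))]);cv2.imwrite('pics/x7.png',i[:,:,::-1])
```

```text
13.3667 [ 494.64712943 -237.01762542  206.11962709] [[ 9.90039400e-01  1.40790547e-01  9.60997512e-05]
 [ 1.40790546e-01 -9.90039404e-01  1.55732529e-05]
 [ 9.73351072e-05 -1.88819756e-06 -9.99999995e-01]] [-0.08484047 -0.39978807 -1.7505247 ]
px 1789 ellipse [320.1 384.9] [42.3 52. ] top [ -8.37   0.7  -53.9 ] tilt x,y deg [ 1.13 -0.52] foot [-6.63 -0.09 34.08]
cyl 368 184 deg [ 0.8  -0.38] foot -8.0 -1.71 0.55
foot world [ 488.0713235  -237.8592798   172.03987035]
```

View pics/x7.png

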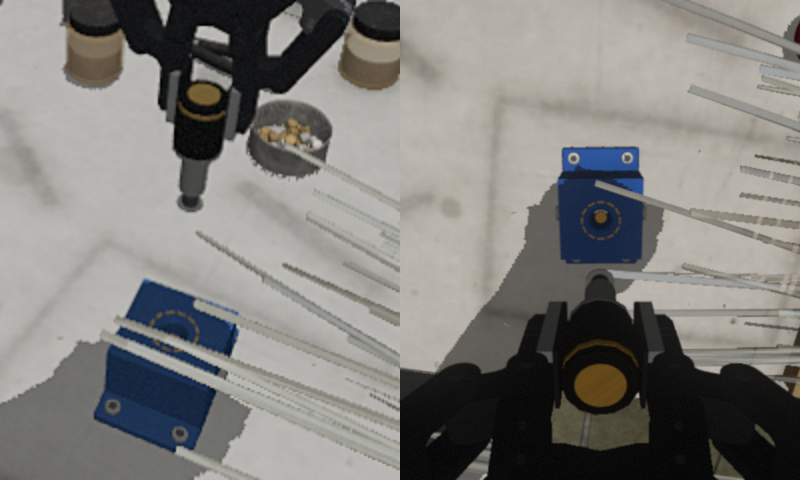

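The wrist view now shows ring centre and foot together: ring at about (320,220), foot at about (320,278). The fingers are clear of the rods. I'll measure the remaining offset in both cameras.

Run:
```python
from h import *
s=dict(np.load('w7.npz'));print('wrist hole',ring(s,320,219,26),ring(s,320,219,22))
h=cv2.cvtColor(s['img'],cv2.COLOR_RGB2HSV)
y=cv2.inRange(h[208:226,312:330],(10,100,60),(35,255,255));ys,xs=np.nonzero(y);print('ej',onz(s,xs.mean()+312,ys.mean()+208,41))
a=dict(np.load('s7.npz'));h=cv2.cvtColor(a['img'],cv2.COLOR_RGB2HSV)
m=cv2.inRange(h,(8,60,60),(35,255,255));vs,us=np.nonzero(m);k=(us>360)&(us<395)&(vs>350)&(vs<385);us,vs=us[k],vs[k]
q=onzv(a,us,vs,50)[:,:2];
for _ in range(6):
    A=np.c_[2*q,np.ones(len(q))];c=np.linalg.lstsq(A,(q**2).sum(1),rcond=None)[0];r=np.sqrt(c[2]+c[0]**2+c[1]**2);d=abs(np.hypot(*(q-c[:2]).T)-r);q=q[d<max(2*np.median(d),1)]
print('scene hole',c[:2],r,len(q))
```

```text
wrist hole (array([ 487.22102576, -238.66496089]), np.float64(15.98652878334874), 262) (array([ 487.0949346 , -238.75851089]), np.float64(15.890280263895484), 268)
ej [ 487.49179511 -238.78163499   41.        ]
scene hole [ 486.59162165 -236.82573877] 15.891437517803203 40
```

Request:
{"method": "apply_moves", "body": {
  "plan": [
    [-0.0005,0.0005,0.03,0,0],
    [-0.0005,0.0005,0.06,0,0],
    [-0.0005,0.0005,0.085,0,0],
    [-0.0005,0.0005,0.1,0,0],
    [-0.0005,0.0005,0.11,0,0],
    [-0.0005,0.0005,0.113,0,0],
    [-0.0005,0.0005,0.113,0,0],
    [-0.0005,0.0005,0.113,0,0]
  ]
}}

```text
t: 14.03
ee_pos: [494.5, -238.5, 94.3]
eef_rot: [[0.99, 0.14, 0.001], [0.14, -0.99, -0.001], [0.001, 0.001, -1.0]]
ft_force: [0.2, 0.6, -1.0]
opening: 0.312
grasp_force: 59.6
```

Request:
{"method": "apply_moves", "body": {
  "plan": [
    [0,0,0.0015,0,0],
    [0,0,0.003,0,0],
    [0,0,0.0045,0,0],
    [0,0,0.006,0,0],
    [0,0,0.006,0,0]
  ]
}}

```text
t: 14.45
ee_pos: [493.8, -238.4, 86.9]
eef_rot: [[0.99, 0.139, -0.0], [0.139, -0.99, 0.0], [-0.0, -0.0, -1.0]]
ft_force: [-0.7, 0.4, -1.5]
opening: 0.305
grasp_force: 59.6
```

Request:
{"method": "apply_moves", "body": {
  "plan": [
    [0,0,0.0015,0,0],
    [0,0,0.003,0,0],
    [0,0,0.004,0,0],
    [0,0,0.004,0,0]
  ]
}}

```text
t: 14.78
ee_pos: [493.8, -238.3, 82.8]
eef_rot: [[0.99, 0.139, -0.0], [0.139, -0.99, 0.0], [-0.0, -0.0, -1.0]]
ft_force: [0.7, 0.2, -1.4]
opening: 0.307
grasp_force: 59.6
```

Request:
{"method": "apply_moves", "body": {
  "plan": [
    [0,0,0.001,0,0],
    [0,0,0.002,0,0],
    [0,0,0.003,0,0],
    [0,0,0.003,0,0]
  ]
}}

```text
t: 15.12
ee_pos: [494.1, -238.3, 80.0]
eef_rot: [[0.99, 0.139, 0.0], [0.139, -0.99, 0.0], [0.0, -0.0, -1.0]]
ft_force: [0.3, 0.5, -1.4]
opening: 0.307
grasp_force: 59.5
```

Request:
{"method": "apply_moves", "body": {
  "plan": [
    [0,0,0.001,0,0],
    [0,0,0.002,0,0],
    [0,0,0.003,0,0],
    [0,0,0.003,0,0]
  ]
}}

```text
t: 15.45
ee_pos: [493.9, -238.3, 76.8]
eef_rot: [[0.99, 0.139, -0.0], [0.139, -0.99, 0.0], [-0.0, -0.0, -1.0]]
ft_force: [1.4, 1.1, -1.0]
opening: 0.305
grasp_force: 59.5
```

Slight side force and no blockage: the foot is entering the hole. I'll continue in small steps.

Request:
{"method": "apply_moves", "body": {
  "plan": [
    [0,0,0.001,0,0],
    [0,0,0.002,0,0],
    [0,0,0.002,0,0]
  ]
}}

```text
t: 15.7
ee_pos: [494.0, -238.3, 75.1]
eef_rot: [[0.99, 0.139, 0.0], [0.139, -0.99, 0.0], [0.0, 0.0, -1.0]]
ft_force: [0.7, 1.7, 0.3]
opening: 0.306
grasp_force: 59.6
```

Request:
{"method": "apply_moves", "body": {
  "plan": [
    [0,0,0.001,0,0],
    [0,0,0.002,0,0],
    [0,0,0.002,0,0]
  ]
}}

```text
t: 15.95
ee_pos: [494.0, -238.4, 73.2]
eef_rot: [[0.99, 0.139, 0.0], [0.139, -0.99, -0.0], [0.0, 0.0, -1.0]]
ft_force: [1.1, 1.4, 1.7]
opening: 0.308
grasp_force: 59.9
```

Request:
{"method": "apply_moves", "body": {
  "plan": [
    [0,0,0.001,0,0],
    [0,0,0.002,0,0],
    [0,0,0.002,0,0]
  ]
}}

```text
t: 16.2
ee_pos: [494.0, -238.4, 71.0]
eef_rot: [[0.99, 0.139, 0.0], [0.139, -0.99, -0.0], [0.0, 0.0, -1.0]]
ft_force: [2.3, 2.3, 2.7]
opening: 0.304
grasp_force: 59.9
```

Request:
{"method": "apply_moves", "body": {
  "plan": [
    [0.0004,-0.0004,0.001,0,0],
    [0.0004,-0.0004,0.002,0,0],
    [0.0004,-0.0004,0.002,0,0]
  ]
}}

```text
t: 16.45
ee_pos: [494.3, -238.2, 69.1]
eef_rot: [[0.99, 0.139, 0.0], [0.139, -0.99, -0.001], [-0.0, 0.001, -1.0]]
ft_force: [1.0, -0.8, 4.1]
opening: 0.311
grasp_force: 60.1
```

Request:
{"method": "apply_moves", "body": {
  "plan": [
    [0,0,0.001,0,0],
    [0,0,0.002,0,0],
    [0,0,0.002,0,0]
  ]
}}

```text
t: 16.7
ee_pos: [494.4, -238.0, 67.1]
eef_rot: [[0.99, 0.139, 0.0], [0.139, -0.99, -0.0], [0.0, 0.0, -1.0]]
ft_force: [0.8, 0.3, 3.5]
opening: 0.312
grasp_force: 60.2
```

Request:
{"method": "apply_moves", "body": {
  "plan": [
    [0,0,0.001,0,0],
    [0,0,0.002,0,0],
    [0,0,0.002,0,0]
  ]
}}

```text
t: 16.95
ee_pos: [494.5, -237.9, 65.2]
eef_rot: [[0.99, 0.139, 0.0], [0.139, -0.99, -0.0], [0.0, 0.0, -1.0]]
ft_force: [1.8, 1.0, 4.0]
opening: 0.305
grasp_force: 60.2
```

Request:
{"method": "apply_moves", "body": {
  "plan": [
    [0.0002,-0.0001,0.0005,0,0],
    [0.0002,-0.0001,0.001,0,0]
  ]
}}

```text
t: 17.12
ee_pos: [494.6, -237.9, 64.3]
eef_rot: [[0.99, 0.139, 0.0], [0.139, -0.99, -0.0], [0.0, 0.0, -1.0]]
ft_force: [0.7, 0.8, 6.1]
opening: 0.307
grasp_force: 60.2
```

Request:
{"method": "apply_moves", "body": {
  "plan": [
    [0,0,0.0005,0,0],
    [0,0,0.001,0,0]
  ]
}}

```text
t: 17.28
ee_pos: [494.6, -237.8, 63.3]
eef_rot: [[0.99, 0.139, 0.0], [0.139, -0.99, -0.0], [0.0, 0.0, -1.0]]
ft_force: [1.1, 0.5, 5.7]
opening: 0.307
grasp_force: 60.2
```

Request:
{"method": "apply_moves", "body": {
  "plan": [
    [0,0,0.0005,0,0],
    [0,0,0.001,0,0]
  ]
}}

```text
t: 17.45
ee_pos: [494.7, -237.8, 62.4]
eef_rot: [[0.99, 0.139, 0.001], [0.139, -0.99, -0.0], [0.001, 0.0, -1.0]]
ft_force: [1.4, 1.9, 5.6]
opening: 0.308
grasp_force: 60.2
```

Request:
{"method": "apply_moves", "body": {
  "plan": [
    [0,0,0.0005,0,0],
    [0,0,0.001,0,0]
  ]
}}

```text
t: 17.62
ee_pos: [494.7, -237.9, 61.4]
eef_rot: [[0.99, 0.139, 0.001], [0.139, -0.99, -0.0], [0.001, 0.0, -1.0]]
ft_force: [1.5, 1.1, 5.7]
opening: 0.308
grasp_force: 60.2
```

Request:
{"method": "apply_moves", "body": {
  "plan": [
    [0,0,0.0005,0,0],
    [0,0,0.001,0,0]
  ]
}}

```text
t: 17.78
ee_pos: [494.7, -237.9, 60.4]
eef_rot: [[0.99, 0.139, 0.001], [0.139, -0.99, -0.0], [0.001, 0.0, -1.0]]
ft_force: [2.2, 0.2, 6.4]
opening: 0.308
grasp_force: 60.3
```

Request:
{"method": "apply_moves", "body": {
  "plan": [
    [0,0,0.0005,0,0],
    [0,0,0.001,0,0]
  ]
}}

```text
t: 17.95
ee_pos: [494.7, -237.8, 59.5]
eef_rot: [[0.99, 0.139, 0.001], [0.139, -0.99, -0.0], [0.001, 0.0, -1.0]]
ft_force: [1.0, 1.5, 6.9]
opening: 0.309
grasp_force: 60.3
```

Request:
{"method": "apply_moves", "body": {
  "plan": [
    [0.0001,0,0.0005,0,0],
    [0.0002,0,0.001,0,0]
  ]
}}

```text
t: 18.12
ee_pos: [494.8, -237.8, 58.5]
eef_rot: [[0.99, 0.139, 0.001], [0.139, -0.99, -0.0], [0.0, 0.0, -1.0]]
ft_force: [1.0, 0.4, 6.0]
opening: 0.307
grasp_force: 60.3
```

Request:
{"method": "apply_moves", "body": {
  "plan": [
    [0,0,0.0005,0,0],
    [0,0,0.001,0,0]
  ]
}}

```text
t: 18.28
ee_pos: [494.8, -237.8, 57.5]
eef_rot: [[0.99, 0.139, 0.001], [0.139, -0.99, -0.0], [0.0, 0.0, -1.0]]
ft_force: [0.2, 1.2, 7.1]
opening: 0.306
grasp_force: 60.3
```

Request:
{"method": "apply_moves", "body": {
  "plan": [
    [0,0,0.0005,0,0],
    [0,0,0.001,0,0]
  ]
}}

```text
t: 18.45
ee_pos: [494.9, -237.8, 56.5]
eef_rot: [[0.99, 0.139, 0.001], [0.139, -0.99, -0.0], [0.001, 0.0, -1.0]]
ft_force: [0.9, 0.7, 6.3]
opening: 0.308
grasp_force: 60.3
```

Request:
{"method": "apply_moves", "body": {
  "plan": [
    [0,0,0.0005,0,0],
    [0,0,0.001,0,0]
  ]
}}

```text
t: 18.62
ee_pos: [494.9, -237.8, 55.5]
eef_rot: [[0.99, 0.139, 0.001], [0.139, -0.99, -0.0], [0.001, 0.0, -1.0]]
ft_force: [0.7, 1.5, 6.2]
opening: 0.308
grasp_force: 60.3
```

Request:
{"method": "apply_moves", "body": {
  "plan": [
    [0,0,0.0005,0,0],
    [0,0,0.001,0,0]
  ]
}}

```text
t: 18.78
ee_pos: [494.9, -237.8, 54.6]
eef_rot: [[0.99, 0.139, 0.001], [0.139, -0.99, -0.0], [0.001, 0.0, -1.0]]
ft_force: [0.5, 2.1, 8.4]
opening: 0.313
grasp_force: 60.3
```

Request:
{"method": "apply_moves", "body": {
  "plan": [
    [0,0,0.0005,0,0],
    [0,0,0.001,0,0]
  ]
}}

```text
t: 18.95
ee_pos: [494.9, -237.8, 53.8]
eef_rot: [[0.99, 0.139, 0.001], [0.139, -0.99, -0.0], [0.001, 0.0, -1.0]]
ft_force: [0.2, 1.7, 9.2]
opening: 0.305
grasp_force: 60.4
```

The force is climbing, so the catches are engaging. I'll use finer steps.

Request:
{"method": "apply_moves", "body": {
  "plan": [
    [0,0,0.0004,0,0],
    [0,0,0.0007,0,0]
  ]
}}

```text
t: 19.12
ee_pos: [495.0, -237.8, 53.3]
eef_rot: [[0.99, 0.139, 0.001], [0.139, -0.99, -0.0], [0.001, 0.0, -1.0]]
ft_force: [-0.0, 2.0, 10.6]
opening: 0.308
grasp_force: 60.6
```

Request:
{"method": "apply_moves", "body": {
  "plan": [
    [0,0,0.0004,0,0],
    [0,0,0.0007,0,0]
  ]
}}

```text
t: 19.28
ee_pos: [495.0, -237.8, 52.6]
eef_rot: [[0.99, 0.139, 0.001], [0.139, -0.99, -0.0], [0.001, 0.001, -1.0]]
ft_force: [-0.8, 2.3, 11.4]
opening: 0.31
grasp_force: 60.6
```

Request:
{"method": "apply_moves", "body": {
  "plan": [
    [0,0,0.0003,0,0],
    [0,0,0.0006,0,0]
  ]
}}

```text
t: 19.45
ee_pos: [495.0, -237.8, 52.1]
eef_rot: [[0.99, 0.139, 0.001], [0.139, -0.99, -0.0], [0.001, 0.001, -1.0]]
ft_force: [0.6, 2.0, 9.0]
opening: 0.308
grasp_force: 60.7
```

Request:
{"method": "apply_moves", "body": {
  "plan": [
    [0,0,0.0003,0,0],
    [0,0,0.0006,0,0]
  ]
}}

```text
t: 19.62
ee_pos: [494.9, -237.8, 51.0]
eef_rot: [[0.99, 0.139, 0.001], [0.139, -0.99, -0.0], [0.001, 0.0, -1.0]]
ft_force: [0.4, 1.2, 7.0]
opening: 0.305
grasp_force: 60.4
```

Peak (11.4 N) has passed and the force is dropping. The catches need about 2 mm more in total to close.

Request:
{"method": "apply_moves", "body": {
  "plan": [
    [0,0,0.0003,0,0],
    [0,0,0.0006,0,0]
  ]
}}

```text
t: 19.78
ee_pos: [494.9, -237.8, 50.4]
eef_rot: [[0.99, 0.139, 0.001], [0.139, -0.99, -0.0], [0.001, 0.0, -1.0]]
ft_force: [0.7, 2.4, 7.6]
opening: 0.307
grasp_force: 60.4
```

Request:
{"method": "apply_moves", "body": {
  "plan": [
    [0,0,0.0003,0,0],
    [0,0,0.0006,0,0],
    [0,0,0.0006,0,0]
  ]
}}

```text
t: 20.03
ee_pos: [494.9, -237.8, 49.8]
eef_rot: [[0.99, 0.139, 0.001], [0.139, -0.99, -0.0], [0.001, 0.0, -1.0]]
ft_force: [1.4, 1.2, 6.6]
opening: 0.307
grasp_force: 60.4
```

Gentle pull test.

Request:
{"method": "apply_moves", "body": {
  "plan": [
    [0,0,-0.001,0,0],
    [0,0,-0.002,0,0],
    [0,0,-0.003,0,0],
    [0,0,-0.003,0,0]
  ]
}}

```text
t: 20.37
ee_pos: [494.3, -237.7, 51.3]
eef_rot: [[0.99, 0.139, -0.001], [0.139, -0.99, 0.0], [-0.001, -0.001, -1.0]]
ft_force: [3.9, -0.3, -6.7]
opening: 0.31
grasp_force: 60.0
```

The pull is resisted (force swung to −6.7 N), so the catches hold. I'll relieve the load, open a little and look.

Request:
{"method": "apply_moves", "body": {
  "plan": [
    [0,0,0.0012,0,0],
    [0,0,0.0012,0,0],
    [0,0,0.0012,0,0.38],
    [0,0,0.0012,0,0.45],
    [0,0,0.0012,0,0.45],
    [0,0,0.0012,0,0.45],
    [0,0,0.0012,0,0.45]
  ]
}}

```text
t: 20.95
ee_pos: [494.6, -237.8, 51.1]
eef_rot: [[0.99, 0.139, -0.0], [0.139, -0.99, -0.0], [-0.0, 0.0, -1.0]]
ft_force: [0.0, -0.1, 0.9]
opening: 0.453
grasp_force: 0.0
```

Run:
```python
from tilt import *
s=snapshot('wrist');a=snapshot('scene');o=observe();print(o['t'],o['ee_pos'],o['ft_force'],o['opening']);top,ax=tilt(s,o);cyl(a,o,top);print('top world',o['eef_rot']@top+o['ee_pos'])
```

```text
21.05 [ 494.62903228 -237.75941935   51.10610453] [-0.05805693  0.83798979 -0.12742203] 0.4504232733872897
px 1829 ellipse [320.1 383.7] [42.9 52.4] top [ -7.93   1.02 -54.16] tilt x,y deg [ 1.05 -0.3 ] foot [-6.31  0.56 33.83]
cyl 231 97 deg [-0.91  5.81] foot -10.2 6.44 1.72
top world [ 486.92019916 -239.87139251  105.2615785 ]
```

Request:
{"method": "apply_moves", "body": {
  "plan": [
    [0,0,-0.005,0,0.45],
    [0,0,-0.015,0,0.45],
    [0,0,-0.03,0,0.45],
    [0,0,-0.05,0,0.45],
    [0,0,-0.08,0,0.45],
    [0,0,-0.11,0,0.45],
    [0,0,-0.14,0,0.45],
    [0,0,-0.17,0,0.45],
    [0,0,-0.19,0,0.45],
    [0,0,-0.19,0,0.45],
    [0,0,-0.19,0,0.45],
    [0,0,-0.19,0,0.45]
  ]
}}

```text
t: 22.05
ee_pos: [494.6, -237.7, 240.8]
eef_rot: [[0.99, 0.139, -0.0], [0.139, -0.99, 0.0], [-0.0, -0.0, -1.0]]
ft_force: [0.8, 0.1, -0.5]
opening: 0.452
grasp_force: 0.0
```

Request:
{"method": "apply_moves", "body": {
  "plan": [
    [0,0,0,0,0.45],
    [0,0,0,0,0.45],
    [0,0,0,0,0.45],
    [0,0,0,0,0.45],
    [0,0,0,0,0.45],
    [0,0,0,0,0.45],
    [0,0,0,0,0.45],
    [0,0,0,0,0.45],
    [0,0,0,0,0.45],
    [0,0,0,0,0.45],
    [0,0,0,0,0.45],
    [0,0,0,0,0.45]
  ]
}}

```text
t: 23.05
ee_pos: [494.7, -237.8, 241.1]
eef_rot: [[0.99, 0.139, 0.0], [0.139, -0.99, -0.0], [0.0, 0.0, -1.0]]
ft_force: [0.2, -0.2, 0.3]
opening: 0.451
grasp_force: 0.0
```

Run:
```python
from m import *
s=snapshot('wrist');t=snapshot('top');o=observe();print(o['t'],o['ee_pos'],o['ft_force'])
c=np.array(s['attitude']).T@(np.array([487,-239.5,105])-s['position']);f=240/np.tan(np.radians(s['vfov'])/2);u,v=s['cx']+f*c[0]/c[2],s['cy']+f*c[1]/c[2]
P=np.array([ond(s,x,y) for y in range(int(v)-30,int(v)+30) for x in range(int(u)-30,int(u)+30)]);q=P[(P[:,2]>98)&(np.hypot(P[:,0]-487,P[:,1]+239)<18)]
A=np.c_[q[:,:2]-q[:,:2].mean(0),np.ones(len(q))];b=np.linalg.lstsq(A,q[:,2],rcond=None)[0];print(len(q),q.mean(0),'slope deg',np.degrees(b[:2]),b[2])
S=snapshot('scene');cv2.imwrite('pics/x8.png',np.hstack([cv2.resize(S['img'][240:440,290:490],(400,400)),cv2.resize(s['img'][:400,120:520],(400,400))])[:,:,::-1])
```

```text
23.15 [ 494.64948795 -237.73639225  241.08706778] [-0.23287517 -0.57748944  0.1142622 ]
968 [ 488.01309309 -239.08176965  104.62559536] slope deg [-3.39262932 -0.71904579] 104.62559535761511
```

View pics/x8.png

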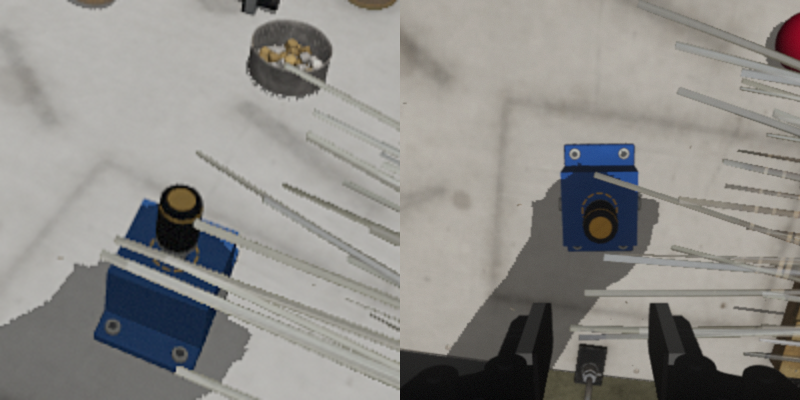

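The post stands in the socket. Its top has held at about 104.6–105.3 mm for 2 s after release, the rods are undisturbed, and the gripper is clear. I'm handing in.

```bash
python3 -c "
from rig import *
print(sign_off())"
```

```text
the job is handed in; nothing more can be done
None
```

The smaller post is locked upright in the blue socket and handed in at 23 s: it clicked after an 11.4 N peak, resisted a gentle pull, and held its height for 2 s after release; the first grasp missed, pressing about 16 N on the handle and tilting the post, so I regrasped and levered it upright in the parking hole before inserting it.

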